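Swing the saucepan's handle inward on the decocting hob

ROBOT

A 7-joint arm with a two-finger parallel gripper is mounted at the origin on the work surface. World frame = base frame: x ahead of the robot, y to its left, z up, the work surface at z = 0. Lengths are in m, angles in rad, forces in N, time in s.
With the tool pointing down it reaches from about 0.4 to 0.85 m from the base axis. Payload 4.4 kg.
Tool frame: the origin (TCP) lies midway between the tips of the shut fingers; the grasp point (between the pads) lies 19 mm behind it (robot.grip_depth is the distance from the TCP to the grasp point, in m); z points along the fingers, y is the line along which they close (so a half turn about z gives the same grasp; the last joint's range is limited). The gripper opens to 94 mm and grips with 3 to 60 N. Pads are 16 mm wide; open, the fingers measure 119 mm over their backs; the gripper's body (75 mm by 177 mm) begins 78 mm behind the grasp point.
Start: joints at [-1.33, 0.628, 0.038, 1.517, -0.027, 0.996, -0.02], TCP at [0.196, 0.62, 0.183] pointing down, gripper open.
Joint ranges: [-3.06, 3.06], [-0.37, 2.12], [-1.25, 1.32], [0.18, 2.47], [-1.1, 4.24], [0.23, 1.98], [-2.94, 2.94]. Speed limits (rad/s): [2.57, 2.57, 3.14, 3.14, 3.14, 3.14, 3.14].

INTERFACE

Orientations are given as a unit quaternion [w, x, y, z].
In Python, from plant import robot gives the robot as it stands. The module is installed in compiled form; this text tells all that it offers.
- The arm moves only by the tool servo_tool, never from a script. Its argument "deltas" is text: rows parted by semicolons, each of 6 numbers parted by spaces: the shift along the world's x, y, z in cm, then the turn, a rotation vector about the world's x, y, z in rad. A call has 1 to 5 rows; each row shifts and turns the commanded pose from where the row before left it; what a row does not reach is not made up. A row lasts 1/8 s, in which the tool goes at most 62.5 mm and 10.7 degrees, less where a joint would pass 70% of its speed; a pose out of reach is approached as far as the arm can. A call with a gripper value outside its range is refused whole. "jaw" is the closure in counts, from 0 (fully open) to 255 (shut), set as the call begins (left out, the last holds). The fingers move at their own pace and stop on an object; "grip_force" is the grip in N (left out, the last holds). Time passes only in rows, so rows that do not move let the fingers close. It gives the time, the measured TCP pose, the force, the opening and the grip force at its end, in the units of the state.
- robot.sense(): the state, without advancing time (a new reading comes with each control period).
- robot.camera(name): name is "side" or "top"; returns the picture (400x640x3 uint8, blue, green, red); there is no depth.
- robot.calibration(name): a dict with "camera_matrix" (3x3 intrinsics, pixels), "R" (3x3) and "t" (3): a world point X has camera coordinates R X + t. Camera axes: x right, y down, z forward; pixel columns grow to the right and rows downward; lengths in m; the calibration is good to about 2 mm. A picture is of the moment at which its call begins. calibration takes no time and is no camera call.
- robot.close_job(): hands the job in; it is judged then, once.
The state is a dict: "time_s": time; "joint_pos": joint angles; "joint_velocities": joint speeds; "tau": joint torques, N m; "eef_pos": TCP position; "tool_rot": TCP orientation; "contact_force": force on the tool from outside, world axes, zero at the start; "moment": the same for the moment, N m; "grip_width": finger opening in m; "grip_force": force on a finger pad.
Only numpy, scipy, OpenCV 4.12 (cv2) and the standard library are available. Lean on these libraries where they do the work, as an engineer would, in place of code of your own. Each camera call takes 0.05 s, during which the arm holds its last target. There are 200 camera calls.

TASK

At the pharmacy's herb-decocting hob the open saucepan's long handle juts out over the customers' side, where it could be knocked. Keeping the pan standing in the middle of its cooking ring, swing the handle inward until no part of it sticks out past the hob's glass top on any side, and leave at least three centimetres of air between it and the lidded pot on the other ring. Do not lift or tip the pan, and do not shift the lidded pot or the loose things around the hob.

Things in the scene. Friction and masses are not known exactly. Their poses are not given: they have to be found in the camera images.
- hob: Two-ring hob fixed on the counter, up to 0.1 rad askew: 400 mm deep (its x) by 700 mm wide (its y), 62 mm high; the flat black glass top is that full outline. Origin: centre of the underside, at counter height. x points to the customers' side (away from the robot), y to the left; the touch controls are on the robot's side (-x).
- ring_left (a point): Centre of the left cooking ring printed on the glass, at the height of the glass (62 mm over the counter); at x = +20 mm, y = +170 mm in the hob's frame. The ring's outer circle has a radius of 100 mm.
- ring_right (a point): Centre of the right cooking ring, at x = +20 mm, y = -170 mm in the hob's frame; otherwise like the left one.
- saucepan: Centre of the underside of the saucepan: open, empty, stainless steel, 160 mm in diameter, 85 mm high, 0.55 to 0.9 kg, standing loose on one of the two rings (either one), within 4 mm of the ring's centre. It slides and turns freely on the glass. x axis: from the pan's axis straight along its handle; z axis up.
- handle_mid (a point): Grasp point in the middle of the saucepan's straight, level handle: 150 mm from the pan's axis, 68 mm above its underside (130 mm above the counter). The wooden grip is a bar 22 mm wide and 18 mm thick, from 105 to 235 mm from the pan's axis. x axis along the handle, away from the pan. At the start it points to the customers' side (the hob's +x) within 0.45 rad, its end beyond the glass.
- handle_end (a point): Middle of the outer end face of the saucepan's handle, 235 mm from the pan's axis, at the handle's mid height.
- casserole: The lidded pot on the other ring: stainless steel, round, 200 mm in diameter (100 mm from its axis to its wall), 132 mm high over its lid's knob, 1.7 kg, loose. Origin: centre of its underside. Two small loop handles, 80 mm wide, reach to 138 mm from its axis along its +x and -x, 70 mm above its underside; they point to the robot's and the customers' sides within 0.2 rad.
- milk_pan: Bystander: small open milk pan, 130 mm across, 70 mm high, with a handle to 195 mm from its axis, standing on a cork trivet 12 mm thick on the counter left of the hob. Origin: centre of its underside.
- clay_pot: Bystander: brown clay decocting pot with lid, 172 mm across, 134 mm high, short handle and spout, on a cork trivet on the counter right of the hob. Origin: centre of its underside.
- carton_a: Bystander: flat medicine carton with a blue band, 120 x 62 x 26 mm, on the counter beyond the hob. Origin: centre of its underside.
- carton_b: Bystander: flat medicine carton with a green band, 98 x 55 x 30 mm, on the counter beyond the hob. Origin: centre of its underside.

How it is judged:
At the end, for the whole second after the job is handed in: The saucepan stands flat and at rest, its axis within 16 mm of its ring's centre; the middle of its handle's end lies 2 mm or more inside the glass top's outline on all sides and over 138 mm from the lidded pot's axis (nearly 3 cm of air); the rest unmoved (x of handle_end in the frame of hob between -0.198 and 0.198 m and y of handle_end in the frame of hob between -0.348 and 0.348 m and horizontal distance between handle_end and casserole above 0.138 m and (horizontal distance between saucepan and ring_left below 0.016 m or horizontal distance between saucepan and ring_right below 0.016 m) and z of saucepan in the frame of hob below 0.066 m and angle between saucepan's own z axis and vertical below 0.04 rad and linear speed of saucepan below 0.01 m/s and angular speed of saucepan below 0.05 rad/s); the robot touches nothing.
It fails at once if the saucepan is lifted more than 25 mm off the glass (z of saucepan in the frame of hob above 0.087 m).
It fails at once if the saucepan is tipped by more than 0.25 rad (angle between saucepan's own z axis and vertical above 0.25 rad).
It fails at once if the lidded pot is shifted by more than 15 mm (distance of casserole from where it was at the start of the episode above 0.015 m).
It fails at once if another loose thing around the hob is shifted by more than 20 mm (distance of any of milk_pan, clay_pot, carton_a, carton_b from where it was at the start of the episode above 0.02 m).
It also fails if it takes over 42 s, if anything falls off the work surface, if the arm or the gripper's body presses on something with over 40 N, if the wrist force passes 120 N, or if a joint passes its speed limit or range.

## Working session

There is one attempt and no reset: what is moved stays moved. The work goes in short steps, Python scripts to look and compute and a tool call to move; the robot and the scene stay as the last step left them, time stands still between calls to the robot, and variables do not carry over. Pictures are saved under pics/ and viewed, at most 10 in all, crops included, and the job is handed in when it is done.

Besides the shell and the picture viewer there is one more tool, called after ">>>" as name(argument=value, ...), one argument or row to a line, values as JSON. servo_tool: Moves the arm, as the interface text tells. Its arguments: {"type":"object","properties":{"deltas":{"type":"string"},"jaw":{"type":"number"},"grip_force":{"type":"number"}},"required":["deltas"]}

```bash
mkdir -p pics; python3 - <<'E'
from plant import robot
import cv2,numpy as np
for n in("top","side"):
    cv2.imwrite(f"pics/{n}0.png",robot.camera(n))
    c=robot.calibration(n);print(n,np.round(c["camera_matrix"],1).tolist(),np.round(c["R"],3).tolist(),np.round(c["t"],3))
s=robot.sense();print(s)
E
```

```text
top [[479.7, 0.0, 320.4], [0.0, 479.7, 184.3], [0.0, 0.0, 1.0]] [[-0.011, -1.0, -0.001], [-0.982, 0.011, -0.188], [0.188, -0.001, -0.982]] [0.023 0.609 1.65 ]
side [[477.6, 0.0, 319.7], [0.0, 477.6, 197.3], [0.0, 0.0, 1.0]] [[0.772, -0.635, -0.022], [-0.39, -0.447, -0.805], [0.502, 0.63, -0.593]] [-0.467  0.317  1.659]
{'time_s': 0.1, 'joint_pos': array([-1.32982683,  0.62922382,  0.03845641,  1.51824883, -0.02697163,
        0.99630602, -0.02002525]), 'joint_velocities': array([-4.15867610e-04,  9.10312040e-05, -5.40335872e-05, -4.02536648e-03,
        1.12109386e-03, -1.45557974e-03, -1.81126907e-04]), 'tau': array([ 2.79287109e-03, -5.50788617e+01,  1.14732686e+00, -1.87114692e+01,
       -5.21644915e-02,  1.92731753e-02,  6.84348288e-05]), 'eef_pos': array([0.1960841 , 0.61905845, 0.18197179]), 'tool_rot': array([-1.04908478e-04,  1.52793249e-01,  9.88257824e-01, -8.27269646e-04]), 'contact_force': array([-0.40365485,  0.0228847 , -0.39651478]), 'moment': array([-0.01793576, -0.05220139, -0.0676555 ]), 'grip_force': 0.0, 'grip_width': 0.09412249077531441}
```

View pics/top0.png

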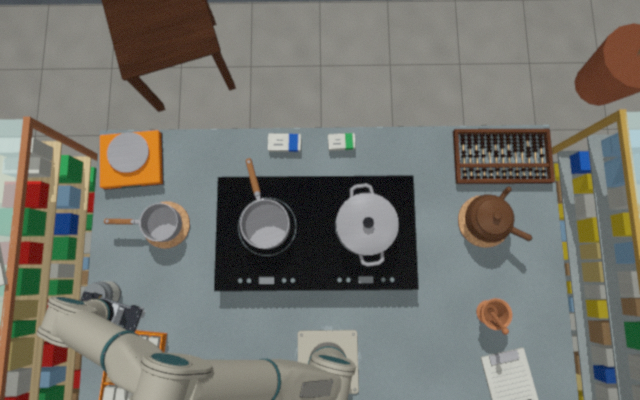

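View pics/side0.png

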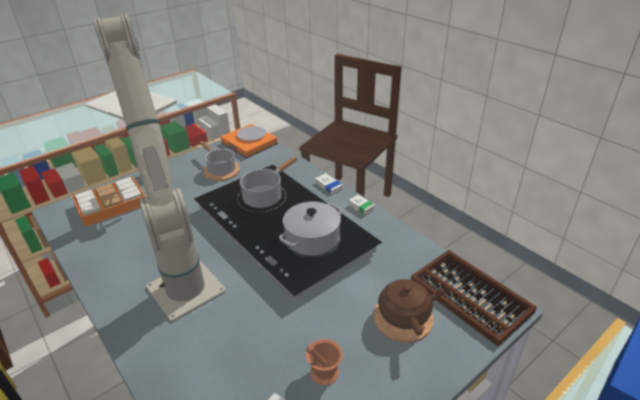

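The top view shows the hob at about (216,177)–(417,290). The saucepan is on the left ring at (266,224), with its handle end near (250,160), and the casserole is at (367,225). Next I measure these.

```bash
cat > h.py <<'E'
from plant import robot
import cv2,numpy as np
def ray(n,uv,z):
    c=robot.calibration(n);K=c["camera_matrix"];R=c["R"];t=np.array(c["t"])
    d=R.T@np.linalg.solve(K,[*uv,1.]);o=-R.T@t
    return (o+d*(z-o[2])/d[2])[:2]
def hob(im):
    m=(im.max(2)<40).astype(np.uint8);m=cv2.morphologyEx(m,cv2.MORPH_CLOSE,np.ones((5,5)))
    c=max(cv2.findContours(m,0,2)[0],key=cv2.contourArea)
    p=np.array([ray("top",q,.062) for q in cv2.convexHull(c)[:,0]],np.float32)
    return cv2.minAreaRect(p),cv2.boundingRect(c)
def handle(im,box=(225,140,330,270)):
    x0,y0,x1,y1=box;b=im.astype(int)
    m=((b[:,:,2]-b[:,:,0]>35)).astype(np.uint8);k=np.zeros_like(m);k[y0:y1,x0:x1]=1;m*=k
    c=max(cv2.findContours(m,0,2)[0],key=cv2.contourArea)
    k=np.zeros_like(m);cv2.drawContours(k,[c],-1,1,-1)
    v,u=np.nonzero(k)
    p=np.array([ray("top",q,.136) for q in zip(u,v)])
    r=cv2.minAreaRect(p.astype(np.float32))
    l=cv2.fitLine(p.astype(np.float32),2,0,.01,.01).ravel()
    s=(p-l[2:])@l[:2]
    return p.mean(0),np.arctan2(l[1],l[0]),(l[2:]+l[:2]*s.min(),l[2:]+l[:2]*s.max()),r[1]
E
python3 - <<'E'
from h import *
im=cv2.imread("pics/top0.png")
r,bb=hob(im);print("hob",r,bb);print(cv2.boxPoints(r))
print("handle",handle(im))
print([ray("top",q,.147) for q in[(266,222)]],ray("top",(367,223),.19))
big=cv2.resize(im[140:300,200:430],None,fx=3.4,fy=3.4,interpolation=cv2.INTER_CUBIC);cv2.imwrite("pics/c0.png",big)
E
```

```text
hob ((0.44010698795318604, 0.035958558320999146), (0.6908203363418579, 0.39265894889831543), 89.75494384765625) (215, 176, 202, 115)
[[ 0.24230197 -0.30860874]
 [ 0.6349574  -0.31028816]
 [ 0.63791203  0.38052586]
 [ 0.2452566   0.38220528]]
handle (array([0.62544943, 0.24861257]), np.float32(0.2616435), (array([0.57086398, 0.23399556]), array([0.68746607, 0.26521952])), (0.12067635357379913, 0.02456924319267273))
[array([0.46655707, 0.19866884])] [ 0.45471351 -0.13246088]
```

View pics/c0.png

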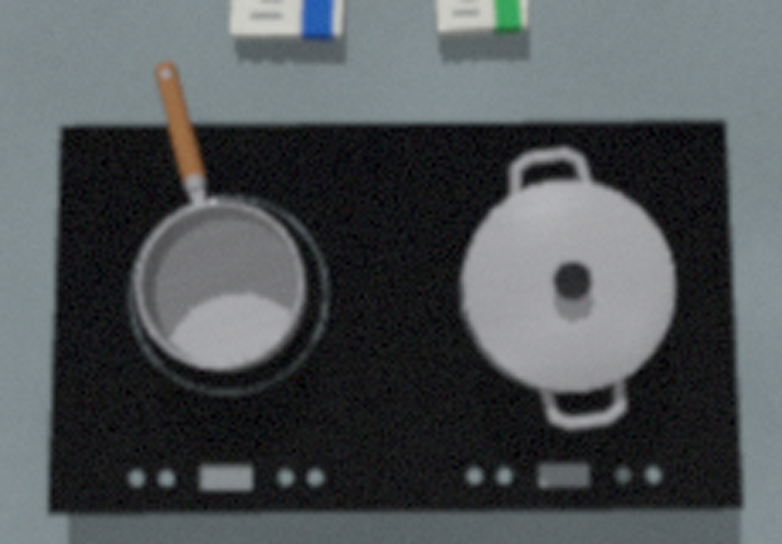

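>>> servo_tool(
  deltas="0 0 4 0 0 0; 0 0 4 0 0 0; 0 0 4 0 0 0; 2.8 -2.5 0 0 0 0.04; 2.8 -2.5 0 0 0 0.04",
  jaw=0,
)

```text
time_s: 0.72
eef_pos: [0.2526, 0.5692, 0.3028]
tool_rot: [0.0, 0.112, 0.994, 0.0]
contact_force: [0.4, 1.0, 0.8]
grip_width: 0.0943
grip_force: 0.0
```

>>> servo_tool(
  deltas="2.8 -2.5 0 0 0 0.04; 2.8 -2.5 0 0 0 0.04; 2.8 -2.5 0 0 0 0.04; 2.8 -2.5 0 0 0 0.04; 2.8 -2.5 0 0 0 0.04",
)

```text
time_s: 1.35
eef_pos: [0.3929, 0.4435, 0.3024]
tool_rot: [-0.0, 0.013, 1.0, -0.0]
contact_force: [0.7, 0.5, 0.2]
grip_width: 0.0939
grip_force: 0.0
```

>>> servo_tool(
  deltas="2.8 -2.5 0 0 0 0.04; 2.8 -2.5 0 0 0 0.04; 2.8 -2.5 0 0 0 0.04; 2.8 -2.5 0 0 0 0.04; 2.8 -2.5 0 0 0 0.04",
)

```text
time_s: 1.98
eef_pos: [0.5328, 0.3187, 0.3023]
tool_rot: [-0.0, -0.087, 0.996, -0.0]
contact_force: [0.9, 0.4, -0.1]
grip_width: 0.0937
grip_force: 0.0
```

>>> servo_tool(
  deltas="2.8 -2.5 0 0 0 0.04; 2.8 -2.2 0 0 0 0.04; 2.8 -2 0 0 0 0.01; 0 0 0 0 0 0; 0 0 0 0 0 0",
)

```text
time_s: 2.6
eef_pos: [0.6153, 0.2535, 0.3023]
tool_rot: [-0.001, -0.132, 0.991, 0.0]
contact_force: [-0.8, 0.9, 0.1]
grip_width: 0.0941
grip_force: 0.0
```

>>> servo_tool(
  deltas="0.5 -0.5 -4 0 0 0; 0 0 -4 0 0 0; 0 0 -4 0 0 0; 0 0 -3 0 0 0; 0 0 -2 0 0 0",
)

```text
time_s: 3.22
eef_pos: [0.6191, 0.2493, 0.1313]
tool_rot: [-0.001, -0.132, 0.991, 0.0]
contact_force: [0.1, 0.6, -0.0]
grip_width: 0.0942
grip_force: 0.0
```

>>> servo_tool(
  deltas="0 0 -1 0 0 0; 0 0 -1 0 0 0; 0 0 0 0 0 0; 0 0 0 0 0 0",
)

```text
time_s: 3.72
eef_pos: [0.6218, 0.248, 0.1135]
tool_rot: [0.001, -0.131, 0.991, 0.0]
contact_force: [0.1, 0.4, 0.8]
grip_width: 0.0941
grip_force: 0.0
```

```bash
python3 - <<'E'
from h import *
im=robot.camera("side");cv2.imwrite("pics/s1.png",cv2.resize(im[110:260,180:400],None,fx=3.4,fy=3.4,interpolation=cv2.INTER_CUBIC))
E
```

```text
(no output)
```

View pics/s1.png

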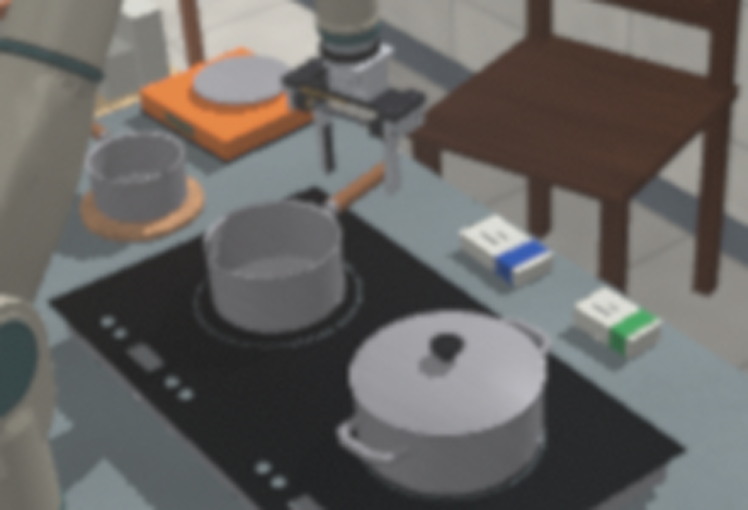

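The side view shows the fingers at about (327,150) and (393,165), straddling the handle (340–385, 170–205) at the right height. I close the gripper gently.

>>> servo_tool(
  deltas="0 0 0 0 0 0; 0 0 0 0 0 0; 0 0 0 0 0 0; 0 0 0 0 0 0; 0 0 0 0 0 0",
  jaw=255,
  grip_force=12,
)

```text
time_s: 4.4
eef_pos: [0.6213, 0.2477, 0.1127]
tool_rot: [-0.0, -0.131, 0.991, 0.0]
contact_force: [0.3, 0.4, 0.9]
grip_width: 0.0475
grip_force: 0.0
```

>>> servo_tool(
  deltas="0 0 0 0 0 0; 0 0 0 0 0 0; 0 0 0 0 0 0",
)

```text
time_s: 4.78
eef_pos: [0.6213, 0.2477, 0.1128]
tool_rot: [-0.0, -0.131, 0.991, 0.0]
contact_force: [0.4, -0.1, 0.5]
grip_width: 0.0213
grip_force: 12.0
```

```bash
python3 - <<'E'
import numpy as np
P=np.array([.461,.205]);g=np.array([.6218,.248])-P;r=np.hypot(*g);a=np.arctan2(g[1],g[0]);print(r,a)
n=24;d=-1.2/n;A=a+d*np.arange(n+1);p=r*np.c_[np.cos(A),np.sin(A)]
print(d,np.round(np.diff(p,axis=0)*100,2).tolist())
E
```

```text
0.16645011264640225 0.26129898606191293
-0.049999999999999996 [[0.19, -0.81], [0.15, -0.82], [0.11, -0.82], [0.07, -0.83], [0.03, -0.83], [-0.01, -0.83], [-0.05, -0.83], [-0.09, -0.83], [-0.14, -0.82], [-0.18, -0.81], [-0.22, -0.8], [-0.26, -0.79], [-0.3, -0.78], [-0.33, -0.76], [-0.37, -0.74], [-0.41, -0.72], [-0.44, -0.7], [-0.48, -0.68], [-0.51, -0.66], [-0.54, -0.63], [-0.58, -0.6], [-0.6, -0.57], [-0.63, -0.54], [-0.66, -0.51]]
```

Held (opening 21 mm, 12 N). Now I swing along the arc.

>>> servo_tool(
  deltas="0.19 -0.81 0 0 0 -0.05; 0.15 -0.82 0 0 0 -0.05; 0.11 -0.82 0 0 0 -0.05; 0.07 -0.83 0 0 0 -0.05; 0.03 -0.83 0 0 0 -0.05",
)

```text
time_s: 5.4
eef_pos: [0.6269, 0.2057, 0.1128]
tool_rot: [-0.0, -0.005, 1.0, -0.0]
contact_force: [-0.6, 0.7, -0.4]
grip_width: 0.0214
grip_force: 12.0
```

>>> servo_tool(
  deltas="-0.01 -0.83 0 0 0 -0.05; -0.05 -0.83 0 0 0 -0.05; -0.09 -0.83 0 0 0 -0.05; -0.14 -0.82 0 0 0 -0.05; 0 0 0 0 0 0",
)

```text
time_s: 6.02
eef_pos: [0.6236, 0.1719, 0.1128]
tool_rot: [-0.0, 0.094, 0.996, -0.001]
contact_force: [-0.5, -1.6, 0.0]
grip_width: 0.0217
grip_force: 12.0
```

Tracking well with low forces, so I continue.

>>> servo_tool(
  deltas="-0.18 -0.81 0 0 0 -0.05; -0.22 -0.8 0 0 0 -0.05; -0.26 -0.79 0 0 0 -0.05; -0.3 -0.78 0 0 0 -0.05; -0.33 -0.76 0 0 0 -0.05",
)

```text
time_s: 6.65
eef_pos: [0.6107, 0.1335, 0.1128]
tool_rot: [-0.0, 0.218, 0.976, 0.0]
contact_force: [-0.6, 0.0, -0.6]
grip_width: 0.0214
grip_force: 12.0
```

>>> servo_tool(
  deltas="-0.37 -0.74 0 0 0 -0.05; -0.41 -0.72 0 0 0 -0.05; -0.44 -0.7 0 0 0 -0.05; -0.48 -0.68 0 0 0 -0.05; -0.51 -0.66 0 0 0 -0.05",
)

```text
time_s: 7.28
eef_pos: [0.5884, 0.0986, 0.1127]
tool_rot: [-0.0, 0.338, 0.941, -0.0]
contact_force: [0.1, -0.7, -2.0]
grip_width: 0.0217
grip_force: 12.1
```

>>> servo_tool(
  deltas="-0.54 -0.63 0 0 0 -0.05; -0.58 -0.6 0 0 0 -0.05; -0.6 -0.57 0 0 0 -0.05; -0.63 -0.54 0 0 0 -0.05; -0.66 -0.51 0 0 0 -0.05",
)

```text
time_s: 7.9
eef_pos: [0.5582, 0.0703, 0.1127]
tool_rot: [-0.0, 0.453, 0.892, -0.0]
contact_force: [-0.8, -0.0, -2.4]
grip_width: 0.022
grip_force: 12.2
```

>>> servo_tool(
  deltas="0 0 0 0 0 0; 0 0 0 0 0 0; 0 0 0 0 0 0",
)

```text
time_s: 8.28
eef_pos: [0.5589, 0.0706, 0.1127]
tool_rot: [-0.0, 0.451, 0.892, -0.0]
contact_force: [-1.4, -1.2, -1.6]
grip_width: 0.0217
grip_force: 12.1
```

```bash
python3 - <<'E'
from h import *
im=robot.camera("top");cv2.imwrite("pics/t2.png",im)
cv2.imwrite("pics/t2c.png",cv2.resize(im[140:300,200:430],None,fx=3.4,fy=3.4,interpolation=cv2.INTER_CUBIC))
E
```

```text
(no output)
```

View pics/t2c.png

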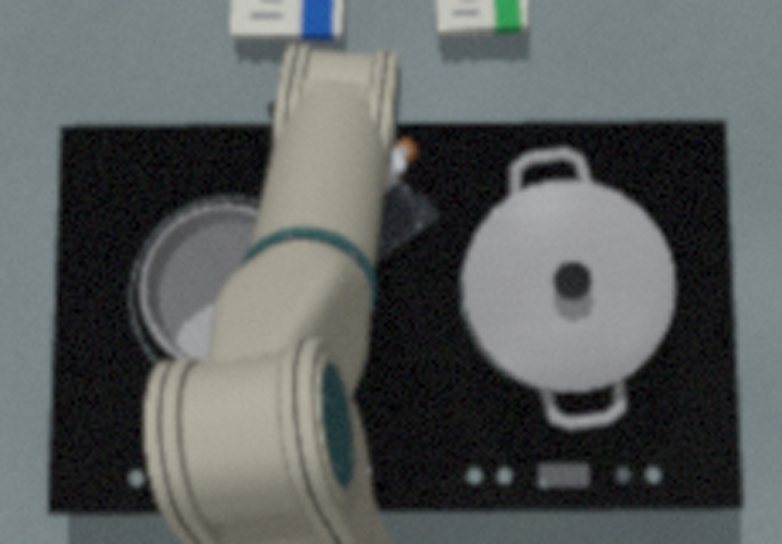

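The handle end now appears at crop (405,148), inside the glass. The pan's left rim is near x = 142 (135 before), so I release, lift, back off and measure.

>>> servo_tool(
  deltas="0 0 0 0 0 0; 0 0 0 0 0 0; 0 0 0 0 0 0; 0 0 0 0 0 0; 0 0 0 0 0 0",
  jaw=0,
)

```text
time_s: 8.95
eef_pos: [0.5588, 0.0706, 0.1128]
tool_rot: [0.0, 0.451, 0.892, 0.0]
contact_force: [0.2, 0.1, 0.2]
grip_width: 0.0683
grip_force: 0.0
```

>>> servo_tool(
  deltas="0 0 0 0 0 0; 0 0 0 0 0 0; 0 0 2 0 0 0; 0 0 4 0 0 0; 0 0 5 0 0 0",
)

```text
time_s: 9.57
eef_pos: [0.5579, 0.0705, 0.2232]
tool_rot: [-0.001, 0.452, 0.892, -0.001]
contact_force: [0.9, 0.9, -0.4]
grip_width: 0.094
grip_force: 0.0
```

>>> servo_tool(
  deltas="0 0 5 0 0 0; 0 0 5 0 0 0; -3 5 0 0 0 0; -3 5 0 0 0 0; -3 5 0 0 0 0",
)

```text
time_s: 10.2
eef_pos: [0.4677, 0.2219, 0.323]
tool_rot: [0.0, 0.452, 0.892, 0.0]
contact_force: [0.4, 0.2, 0.0]
grip_width: 0.0938
grip_force: 0.0
```

>>> servo_tool(
  deltas="-3 5 0 0 0 0; -3 5 0 0 0 0; -3 5 0 0 0 0; -3 5 0 0 0 0; -3 5 0 0 0 0",
)

```text
time_s: 10.82
eef_pos: [0.3177, 0.4719, 0.3229]
tool_rot: [0.0, 0.452, 0.892, 0.0]
contact_force: [0.3, 0.1, -0.2]
grip_width: 0.0941
grip_force: 0.0
```

>>> servo_tool(
  deltas="-3 4 0 0 0 0; -3 4 0 0 0 0; 0 3 0 0 0 0; 0 0 0 0 0 0; 0 0 0 0 0 0",
)

```text
time_s: 11.45
eef_pos: [0.2596, 0.5793, 0.3226]
tool_rot: [0.0, 0.452, 0.892, -0.0]
contact_force: [0.4, 0.3, 0.0]
grip_width: 0.0943
grip_force: 0.0
```

```bash
python3 - <<'E'
from h import *
im=robot.camera("top");cv2.imwrite("pics/t3.png",im)
cv2.imwrite("pics/t3c.png",cv2.resize(im[140:300,200:430],None,fx=3.4,fy=3.4,interpolation=cv2.INTER_CUBIC))
m,a,e,_=handle(im,(240,150,350,270));print(m,a,e);print(m-.17*np.array([np.cos(a),np.sin(a)]),hob(im)[0])
E
```

```text
[0.5655004  0.06322651] -0.9162838 (array([0.52814351, 0.11190951]), array([0.6035777 , 0.01360464]))
[0.46200906 0.19809513] ((0.439982146024704, 0.035426586866378784), (0.6907401084899902, 0.3924688696861267), 89.75598907470703)
```

View pics/t3c.png

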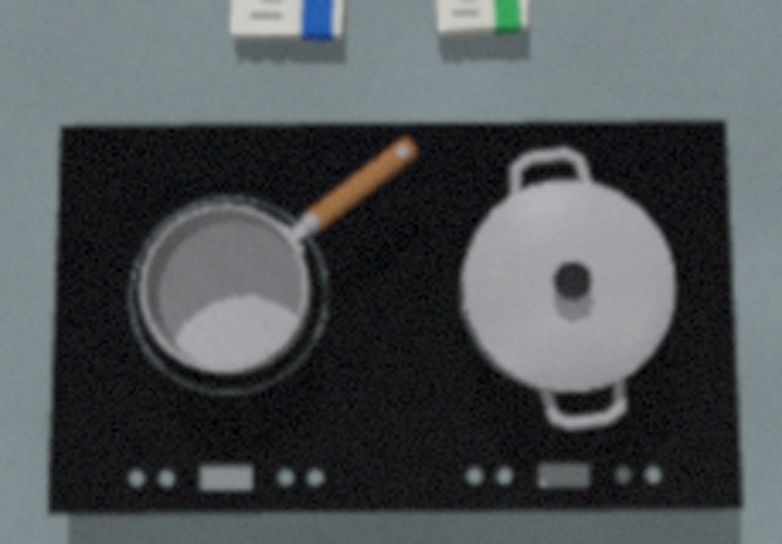

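The handle points right and inward, with its end at crop (408,147), about 3 cm inside the front edge and far from the casserole. The pan's axis is about 7 mm from the ring's centre, within the 16 mm limit, and nothing else has moved. I hand the job in.

```bash
python3 -c "
from plant import robot
print(robot.close_job())"
```

```text
the job is handed in; nothing more can be done
None
```

I handed the job in: the saucepan's handle is swung inward, its end about 3 cm inside the glass and well clear of the lidded pot, with the pan flat and about 7 mm off its ring's centre (limit 16 mm); no verdict was shown.

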